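# Set the kickstand down and hold the frame stub upright for checking

### The arm

A 6-joint arm with a two-finger parallel gripper is mounted at the origin on the work surface. World frame = base frame: x ahead of the robot, y to its left, z up, the work surface at z = 0. Lengths are in m, angles in degrees, forces in N, time in s.
With the tool pointing down it reaches from about 0.3 to 0.75 m from the base axis. Payload 8.5 kg.
Tool frame: the origin (TCP) lies on the centre line of the jaws, within the pads' length; the fingertips stand 14 mm ahead of it and the grasp point (between the pads) lies 5 mm behind it; z points along the fingers, x is the direction in which the jaws open and shut, and the axes are right-handed (so a half turn about z gives the same grasp; the last joint's range is limited). The gripper opens to 85 mm and grips with 20 to 120 N. Pads are 22 mm wide; open, the fingers measure 114 mm over their backs; the gripper's body (76 mm by 85 mm) begins 54 mm behind the grasp point. The pads swing forward as they close: fully open they stand 13 mm farther back than shut.
Start: joints at [-80.919, 21.807, 74.336, -0, 83.858, -12.336], TCP at [0.201, -0.512, 0.211] pointing down, gripper open.
Joint ranges: [-178.18, 178.18], [-50.72, 133.34], [12.68, 142.11], [-81.47, 261.47], [9.98, 163.14], [-165.26, 165.26]. Speed limits (degrees/s): [136.94, 136.94, 180, 180, 180, 180].

### API

Orientations are given as a 3x3 rotation matrix whose columns are the frame's x, y, z axes.
In Python, from rig import * gives the robot as it stands.
- The arm moves only by the shell command python3 -m crank 'ROWS' [FORCE]. ROWS is JSON, one flat list of numbers, 7 for each row, row after row: the turn, a rotation vector about the world's x, y, z in rad, then the shift along the world's x, y, z in m, then the opening in per cent of the stroke, from 0 (shut) to 100 (fully open). A call has 1 to 20 rows; each row shifts and turns the commanded pose from where the row before left it; what a row does not reach is not made up. A row lasts 1/10 s, in which the tool goes at most 50 mm and 8.59 degrees, less where a joint would pass 70% of its speed; a pose out of reach is approached as far as the arm can. A call is refused whole if a number of a shift passes 0.05 or a number of a turn 0.15, either way. A call with a gripper value outside its range is refused whole. The fingers move at their own pace and stop on an object; FORCE is the grip in N (left out, the last holds). Time passes only in rows, so rows that do not move let the fingers close. It gives the time, the measured TCP pose, the force and the opening at its end, in the units of the state.
- observe(): the state, without advancing time (a new reading comes with each control period).
- get_image(name): name is "scene" or "top" or "wrist"; returns a dict with "frame" (420x560x3 uint8, red, green, blue), "fov_y" (degrees; the focal length in pixels is half the picture's height over the tangent of half this angle, whatever the lens; pixels are square), "cx", "cy" (the principal point, pixels), "world_to_cam" (4x4, takes a point from world to camera coordinates). Camera axes: x right, y up, looking along -z (the intrinsics and any distortion apply to the point x, -y, -z); pixel columns grow to the right and rows downward; lengths in m; the calibration is good to about 2 mm. The wrist camera is an equidistant fisheye: a pixel r from the principal point sees the ray r / f radians off the axis. A picture is of the moment at which its call begins. There is no depth.
- close_job(): hands the job in, once; it reports no verdict.
The state is a dict: "time_s": time; "q": joint angles; "qvel": joint speeds; "joint_efforts": joint torques, N m; "position": TCP position; "tool_rot": TCP orientation; "ft_force": force on the tool from outside, world axes, zero at the start; "wrist_torque": the same for the moment, N m; "grip_width": finger opening in m.
Only numpy, scipy, OpenCV 4.12 (cv2) and the standard library are available. Lean on these libraries where they do the work, as an engineer would, in place of code of your own. Each camera call takes 0.05 s, during which the arm holds its last target. There are 200 camera calls.

### The job

Move the aluminium bar that blocks the kickstand onto the middle of the blue mat, lying on its long narrow side as it does now, and let go of it. Then flip the kickstand down past its over-centre point so that it snaps fully down, take the red tube near its top, bring the leaning frame upright without letting it fall over to the kickstand side, and finish while still gripping the tube and holding the frame upright and still. Leave the other things on the bench where they are.

Things in the scene. Friction and masses are not known exactly. Their poses are not given: they have to be found in the camera images.
- tube_grip (a point): Good place to hold the round red upright tube (32 mm in diameter) of the leaning frame: on its centre line, 25 mm below its open top end, free all round, 213 mm from the hinge line. z runs up along the tube; y is parallel to the hinge line; x is the way the frame tips: kickstand on the +x side, blue padded rest post on the -x side
- frame_hinge (a point): Middle of the hinge line on which the frame rocks, in a steel cradle fixed to the bench, 32 mm above the bench; the line runs along this point's y. The tube's centre line passes through this point
- stub_end (a point): Cut end of a red cross tube, 26 mm thick, that leaves the upright tube 145 mm above the hinge line and runs to the tube's -y, 105 mm long, slightly downward; moves with the frame
- stub (a joint): Lean of the frame about its hinge line, rad: 0 upright, negative leaning towards the rest post (as it starts, about -0.26, its stop), positive leaning towards the kickstand side (stop at +0.26). It tips by its own weight (frame about 1 kg in all, nearly no hinge friction)
- kickstand (a joint): Angle of the kickstand, rad: 0 stowed (pointing to the tube's +y, about 10 deg above level when the frame is upright), 1.6 fully down against its stop. A spring holds it at either end and turns over at about 0.75; beyond that it snaps down by itself once pushed past 0.9. Pushing it from above at kickstand_mid takes about 2 to 5 N
- kickstand_pivot (a point): Pivot of the kickstand, on the +x side of the tube, 34 mm from its centre line and 165 mm above the bench when upright. The kickstand turns about the tube's x axis
- kickstand_mid (a point): Point on the centre line of the aluminium kickstand leg (round, 16 mm thick), 90 mm along it from the pivot
- kickstand_foot (a point): Black rubber foot (21 mm thick) at the end of the leg, 143 mm along from the pivot; it swings down over the bench in an upright plane, leaning slightly outwards to +x
- bar_mid (a point): Centre of the loose aluminium bar, a block 150 x 30 x 60 mm (along its x, y, z) with three dark round marks on each long side, about 0.5 kg. It lies upright on the bench, its centre 30 mm up, with one end in the path of the kickstand
- bar: The same bar; origin at the centre of its underside
- mat: Flat blue square mat, 190 x 190 x 4 mm, fixed to the bench; origin at the centre of its underside
- vblock: bystander: dark steel vee block 60 x 60 x 55 mm
- ring_gauge: bystander: steel ring, 70 mm across, 22 mm high
- spare_hub: bystander: aluminium flanged hub, 60 mm across, standing 80 mm high
- oil: bystander: small white bottle with a red cap, 44 mm across, 100 mm high
- wrench: bystander: wrench lying flat
- cup: bystander: green cup, 70 mm across, 75 mm high
Things that resemble listed ones, but are neither listed nor needed, are in the scene too. What is shaped like the bar but purple or yellow is not meant.

How it is judged:
By the outcome, as a careful person would: the job done as asked, in the order asked, and still so for the second after the job is handed in, while the arm keeps its last pose, push and grip.
It also fails if it takes over 67 s, if anything falls off the work surface, if the arm or the gripper's body presses on something with over 40 N, if the wrist force passes 120 N, or if a joint passes its speed limit or range.

## Working session

There is one attempt and no reset: what is moved stays moved. The work goes in short steps, Python scripts to look and compute and a shell command to move; the robot and the scene stay as the last step left them, time stands still between calls to the robot, and variables do not carry over. Pictures are saved under pics/ and viewed, about 8 in all and at most 12, crops included, and the job is handed in when it is done.

```bash
ls; mkdir -p pics; cat > h.py <<'E'
from rig import *
import numpy as np, cv2
def snap(n,f):
    d=get_image(n); cv2.imwrite(f,cv2.cvtColor(np.asarray(d["frame"]),cv2.COLOR_RGB2BGR)); np.save(f.replace('.png','.npy'),d,allow_pickle=True); return d
def load(f): return np.load(f,allow_pickle=True).item()
def ray(d,u,v):
    W=np.array(d["world_to_cam"]); R=W[:3,:3]; c=-R.T@W[:3,3]
    f=d["frame"].shape[0]/2/np.tan(np.radians(d["fov_y"])/2)
    x,y=(u-d["cx"])/f,(v-d["cy"])/f
    if d.get("fish"):
        r=np.hypot(x,y); s=np.sin(r)/max(r,1e-9); p=np.array([x*s,-y*s,-np.cos(r)])
    else: p=np.array([x,-y,-1.])
    p=R.T@p; return c,p/np.linalg.norm(p)
def onz(d,u,v,z): c,p=ray(d,u,v); return c+p*(z-c[2])/p[2]
def tri(d1,a,d2,b):
    c1,p1=ray(d1,*a);c2,p2=ray(d2,*b)
    t=np.linalg.lstsq(np.c_[p1,-p2],c2-c1,rcond=None)[0]
    q1=c1+t[0]*p1;q2=c2+t[1]*p2; return (q1+q2)/2,np.linalg.norm(q1-q2)
def proj(d,P):
    W=np.array(d["world_to_cam"]); p=W[:3,:3]@np.array(P)+W[:3,3]
    f=d["frame"].shape[0]/2/np.tan(np.radians(d["fov_y"])/2)
    x,y,z=p[0],-p[1],-p[2]
    if d.get("fish"):
        r=np.hypot(x,y);k=np.arctan2(r,z)/max(r,1e-9); return np.array([d["cx"]+f*k*x,d["cy"]+f*k*y])
    return np.array([d["cx"]+f*x/z,d["cy"]+f*y/z])
E
python3 - <<'E'
from h import *
np.set_printoptions(precision=4,suppress=True)
a=snap("top","pics/t0.png");b=snap("scene","pics/s0.png");c=snap("wrist","pics/w0.png")
for d in(a,b,c): print({k:v for k,v in d.items() if k!="frame"})
im=[cv2.cvtColor(d["frame"],cv2.COLOR_RGB2BGR) for d in (a,b)]
print(observe())
E
```

```text
pics
{'fov_y': 56.401300231624056, 'cx': 281.49885425785277, 'cy': 208.16843978551037, 'world_to_cam': array([[ 0.0016, -1.    , -0.0039, -0.0599],
       [ 0.9842,  0.0009,  0.177 , -0.5712],
       [-0.177 , -0.0041,  0.9842, -1.156 ],
       [ 0.    ,  0.    ,  0.    ,  1.    ]])}
{'fov_y': 51.2373332445877, 'cx': 285.2498296142485, 'cy': 211.90074360387388, 'world_to_cam': array([[-0.2991,  0.9542,  0.0067,  0.2214],
       [-0.5049, -0.1642,  0.8474,  0.1099],
       [ 0.8097,  0.2501,  0.5309, -1.9578],
       [ 0.    ,  0.    ,  0.    ,  1.    ]])}
{'fov_y': 65.70646984690485, 'cx': 279.0621550284292, 'cy': 208.72449881037076, 'world_to_cam': array([[ 0.3652, -0.9309, -0.0018, -0.55  ],
       [ 0.8823,  0.3467, -0.3183,  0.0406],
       [ 0.2969,  0.1146,  0.948 , -0.3812],
       [ 0.    ,  0.    ,  0.    ,  1.    ]])}
{'time_s': 0.15, 'q': array([-80.9213,  21.8311,  74.3712,  -0.0003,  83.8583, -12.3371]), 'qvel': array([-0.0409, -0.1303, -0.1297,  0.096 ,  0.0063,  0.0249]), 'joint_efforts': array([  0.0019, -44.8631, -23.1344,  -0.0001,   0.0038,  -0.    ]), 'position': array([ 0.2008, -0.5118,  0.211 ]), 'tool_rot': array([[ 0.3651, -0.931 , -0.0002],
       [-0.931 , -0.3651,  0.001 ],
       [-0.001 , -0.0002, -1.    ]]), 'ft_force': array([0.1429, 0.9065, 0.2305]), 'wrist_torque': array([-0.0145,  0.0081, -0.006 ]), 'grip_width': 0.08556546964513446}
```

View pics/t0.png

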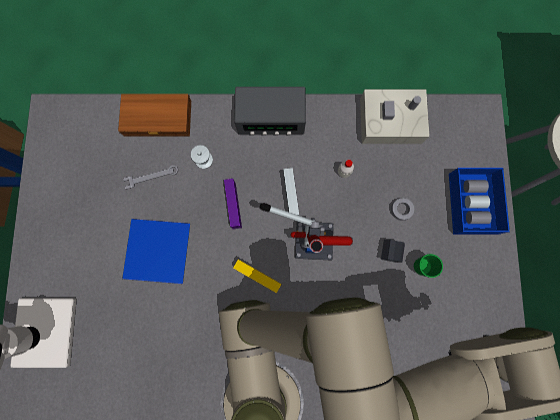

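View pics/s0.png

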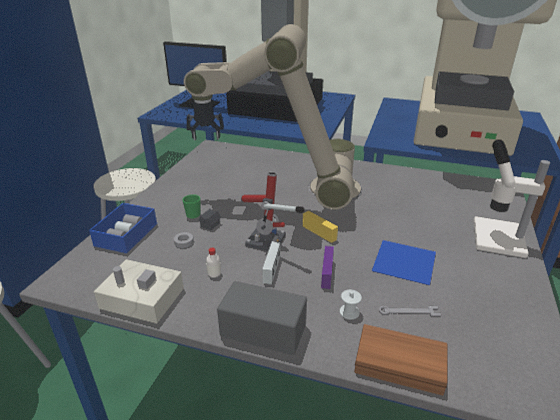

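The top view shows the silver bar at (290,195), the purple one at (232,203) and the yellow one at (256,276). The mat is at (157,251), and the frame and kickstand are around (310,235). Only the silver bar fits the description. I'll confirm that in one enlarged crop.

```bash
python3 - <<'E'
from h import *
a=cv2.imread("pics/t0.png")[150:275,215:365];b=cv2.imread("pics/s0.png")[165:290,215:345]
A=cv2.resize(a,(400,333),interpolation=cv2.INTER_CUBIC)
cv2.imwrite("pics/c0.png",np.hstack([cv2.resize(a,(408,340),interpolation=2),cv2.resize(b,(354,340),interpolation=2)]))
d=load("pics/t0.npy");hsv=cv2.cvtColor(d["frame"],cv2.COLOR_RGB2HSV)
m=cv2.inRange(hsv,(110,150,80),(125,255,255));m[:,:110]=0;m[:,200:]=0
ct=max(cv2.findContours(m,0,2)[0],key=cv2.contourArea)
r=cv2.minAreaRect(ct);print(r);bx=cv2.boxPoints(r);print([onz(d,*p,.004).round(4) for p in bx],onz(d,*r[0],.004))
# bar
g=cv2.inRange(hsv,(0,0,175),(180,50,255));n,l,s,c=cv2.connectedComponentsWithStats(g[:, :])
for i in range(1,n):
  if s[i,4]>60 and 220<c[i,0]<330: 
    r=cv2.minAreaRect(np.argwhere(l==i)[:,::-1].astype(np.float32));print(s[i],r,[onz(d,*p,.06).round(4) for p in cv2.boxPoints(r)])
E
```

```text
((155.89161682128906, 250.8279266357422), (62.282615661621094, 60.5333366394043), 4.666858196258545)
[array([0.3573, 0.4351, 0.004 ]), array([0.5469, 0.4334, 0.004 ]), array([0.5308, 0.2342, 0.004 ]), array([0.3421, 0.2413, 0.004 ])] [0.44297301 0.33590037 0.004     ]
[270 168  41  56 570] ((297.18096923828125, 194.75494384765625), (42.051883697509766, 47.17661666870117), 19.09349250793457) [array([ 0.5634, -0.0228,  0.06  ]), array([ 0.7045, -0.07  ,  0.06  ]), array([ 0.6604, -0.1931,  0.06  ]), array([ 0.5211, -0.1438,  0.06  ])]
```

View pics/c0.png

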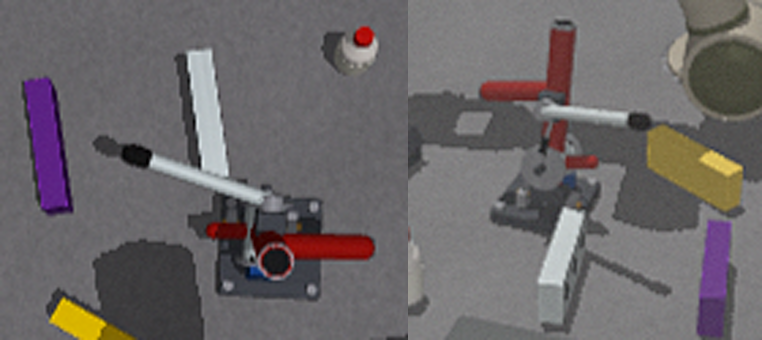

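The crop confirms it. The silver bar has its near end under the aluminium leg (full-picture top-face corners about (284,169) and (293,168) at the far end) and dark marks on its side; the purple and yellow blocks lie clear of the leg. The tube's open end is at top (316,246) and scene (272,173), and the foot is at top (265,207) and scene (300,209).

```bash
python3 - <<'E'
from h import *
np.set_printoptions(precision=4,suppress=True)
d=load("pics/t0.npy");s=load("pics/s0.npy")
hsv=cv2.cvtColor(d["frame"],cv2.COLOR_RGB2HSV)
m=cv2.inRange(hsv,(0,0,170),(180,60,255))
L=[];R=[]
for v in range(173,204,3):
    u=np.where(m[v,275:303])[0]+275
    L.append(onz(d,u[0]-.5+.0,v,.06)[:2]);R.append(onz(d,u[-1]+.5,v,.06)[:2])
L=np.array(L);R=np.array(R)
print("width",(L-R)[:,1]); C=(L+R)/2; k=np.polyfit(C[:,0],C[:,1],1);print(k, np.degrees(np.arctan(k[0])))
far=onz(d,288.2,168.3,.06);ax=-np.array([1,k[0],0])/np.hypot(1,k[0]); print("far",far,"mid",far+ax*.075,"near",far+ax*.15)
print("scene corners",[onz(s,u,v,.06) for u,v in((263.5,270.5),(271.6,272.7),(270.9,242.2),(279.7,243.3))])
for n,a,b in(("top",(316.1,246),(272,173)),("foot",(265,207),(300.3,209.5)),("stubend",(352.1,240.8),(242.2,198.5))): print(n,*tri(d,a,s,b))
# pivot guesses
print("leg pivot end",*tri(d,(313.5,223),s,(266,204)))
for n,(u,v),z in (("purpleA",(226,180),.06),("purpleB",(237,227),.06),("plate c1",(296,256),.01),("plate c2",(331,257.),.01),("plate c3",(330,225),.01)): print(n,onz(d,u,v,z))
E
```

```text
width [0.028  0.0279 0.0279 0.0309 0.0278 0.0278 0.0277 0.0277 0.0307 0.0276
 0.0306]
[ 0.1336 -0.1708] 7.607129228305875
far [ 0.6958 -0.0799  0.06  ] mid [ 0.6214 -0.0898  0.06  ] near [ 0.5471 -0.0997  0.06  ]
scene corners [array([ 0.7087, -0.0817,  0.06  ]), array([ 0.711 , -0.0541,  0.06  ]), array([ 0.5593, -0.1086,  0.06  ]), array([ 0.5561, -0.0779,  0.06  ])]
top [ 0.4375 -0.1454  0.2603] 0.0021974004474715173
foot [ 0.5466 -0.0134  0.2025] 0.004138468790840599
stubend [ 0.4603 -0.253   0.1527] 0.0053292977501785575
leg pivot end [ 0.5069 -0.1452  0.1762] 0.004361036001925053
purpleA [0.6582 0.113  0.06  ]
purpleB [0.5114 0.0757 0.06  ]
plate c1 [ 0.4271 -0.1045  0.01  ]
plate c2 [ 0.4241 -0.2135  0.01  ]
plate c3 [ 0.5247 -0.2124  0.01  ]
```

Bar position: the top view gives a centre of (0.621,-0.090) and the scene view about (0.634,-0.080). Widths and heights agree with the sizes given. I'll go above it and check with the wrist camera.

```bash
python3 -m crank '[0,0,-0.0144,0.0293,0.028,0.006,100, 0,0,-0.0144,0.0293,0.028,0.006,100, 0,0,-0.0144,0.0293,0.028,0.006,100, 0,0,-0.0144,0.0293,0.028,0.006,100, 0,0,-0.0144,0.0293,0.028,0.006,100, 0,0,-0.0144,0.0293,0.028,0.006,100, 0,0,-0.0144,0.0293,0.028,0.006,100, 0,0,-0.0144,0.0293,0.028,0.006,100, 0,0,-0.0144,0.0293,0.028,0.006,100, 0,0,-0.0144,0.0293,0.028,0.006,100, 0,0,-0.0144,0.0293,0.028,0.006,100, 0,0,-0.0144,0.0293,0.028,0.006,100, 0,0,-0.0144,0.0293,0.028,0.006,100, 0,0,-0.0144,0.0293,0.028,0.006,100, 0,0,-0.0144,0.0293,0.028,0.006,100, 0,0,0,0,0,0,100, 0,0,0,0,0,0,100]' 40
python3 - <<'E'
from h import *
d=get_image("wrist");d["fish"]=True;np.save("pics/w1.npy",d,allow_pickle=True);im=cv2.cvtColor(d["frame"],cv2.COLOR_RGB2BGR);cv2.imwrite("pics/w1.png",im)
print(observe()["position"],observe()["tool_rot"])
for P in((.634,-.08,.06),(.621,-.09,.06),(.71,-.068,.06)):print(proj(d,P))
E
```

```text
time_s: 1.85
position: [0.6406, -0.0914, 0.3006]
tool_rot: [[0.159, -0.987, -0.001], [-0.987, -0.159, 0.0], [-0.0, 0.001, -1.0]]
ft_force: [-0.3, -0.7, -0.3]
grip_width: 0.0855
[ 0.6400469  -0.09219377  0.3008802 ] [[ 1.57297616e-01 -9.87550600e-01 -1.12819613e-03]
 [-9.87551212e-01 -1.57297801e-01  7.70293985e-05]
 [-2.53533199e-04  1.10203491e-03 -9.99999361e-01]]
[269.13734727 172.69461918]
[275.34144948 183.71075276]
[268.94226319 111.70477896]
```

View pics/w1.png

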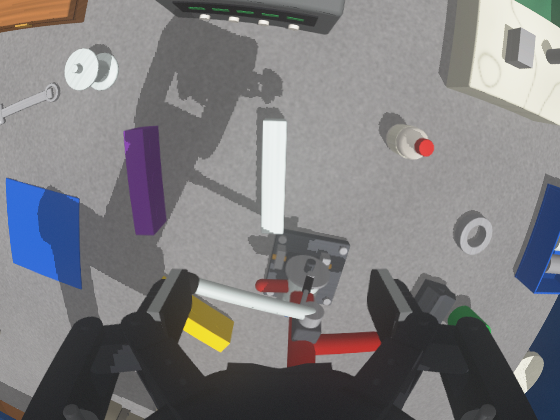

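The wrist view shows the bar's top face unobstructed, with corners (263,121), (286,121), (284,233) and (262,231). Next I'll cast those onto z = 0.06 and check the size.

```bash
python3 - <<'E'
from h import *
np.set_printoptions(precision=4,suppress=True)
d=load("pics/w1.npy");d["fish"]=True
g=cv2.inRange(cv2.cvtColor(d["frame"],cv2.COLOR_RGB2HSV),(0,0,165),(180,60,255));n,l,s,c=cv2.connectedComponentsWithStats(g)
i=l[180,275];print(s[i])
r=cv2.minAreaRect(np.argwhere(l==i)[:,::-1].astype(np.float32));P=np.array([onz(d,*p,.06) for p in cv2.boxPoints(r)]);print(cv2.boxPoints(r),P,P.mean(0))
e=[np.linalg.norm(P[k]-P[k-1]) for k in range(4)];print(e)
v=P[0]-P[1] if e[1]>e[2] else P[1]-P[2];print("yaw",np.degrees(np.arctan2(v[1],v[0])))
print("plate",[onz(d,u,v,.01) for u,v in((278,227),(349,243),(345,303))])
t=load("pics/t0.npy");s=load("pics/s0.npy")
print(proj(t,P.mean(0)),proj(s,P.mean(0)))
print("pivot/foot side", tri(d,(312,318),t,(313.5,223)), tri(d,(200,288),t,(270,208)))
E
```

```text
[ 261  120   28  114 2691]
[[259.7456 232.6844]
 [262.4351 119.7247]
 [289.3484 120.3654]
 [286.6589 233.3252]] [[ 0.5508 -0.0798  0.06  ]
 [ 0.699  -0.0616  0.06  ]
 [ 0.7033 -0.0944  0.06  ]
 [ 0.5556 -0.1157  0.06  ]] [ 0.6272 -0.0879  0.06  ]
[np.float64(0.03621037117639311), np.float64(0.14930732864037038), np.float64(0.0330102223501742), np.float64(0.14925578944454154)]
yaw -173.02428183331938
plate [array([ 0.543 , -0.1057,  0.01  ]), array([ 0.5335, -0.2189,  0.01  ]), array([ 0.4218, -0.2409,  0.01  ])]
[290.8244 189.801 ] [270.1467 254.9186]
pivot/foot side (array([ 0.5077, -0.1485,  0.1765]), np.float64(0.0024726896985484813)) (array([ 0.5443, -0.0295,  0.2024]), np.float64(0.0012560407934034035))
```

```bash
python3 -m crank '[0,0,-0.027,-0.013,0.006,-0.03,100, 0,0,0,0,0,-0.035,100, 0,0,0,0,0,-0.035,100, 0,0,0,0,0,-0.035,100, 0,0,0,0,0,-0.035,100, 0,0,0,0,0,-0.035,100, 0,0,0,0,0,-0.03,100, 0,0,0,0,0,-0.02,100, 0,0,0,0,0,-0.015,100, 0,0,0,0,0,0,60, 0,0,0,0,0,0,10, 0,0,0,0,0,0,10, 0,0,0,0,0,0,10, 0,0,0,0,0,0,10, 0,0,0,0,0,0,10, 0,0,0,0,0,0,10]' 60
```

```text
time_s: 3.5
position: [0.6277, -0.0862, 0.0329]
tool_rot: [[0.131, -0.991, 0.002], [-0.991, -0.131, -0.001], [0.001, -0.002, -1.0]]
ft_force: [-1.4, 0.3, 5.7]
grip_width: 0.0285
```

```bash
python3 -m crank '[0,0,0,0,0,0.012,10, 0,0,0,0,0,0.022,10, 0,0,0,0,0,0.03,10, 0,0,0,0,0,0.03,10, 0,0,0,0,0.02,0.006,10, 0,0,0,0,0.03,0,10, 0,0,0,0,0.04,0,10, 0,0,0,0,0.05,0,10, 0,0,-0.018,-0.0184,0.0282,0,10, 0,0,-0.018,-0.0184,0.0282,0,10, 0,0,-0.018,-0.0184,0.0282,0,10, 0,0,-0.018,-0.0184,0.0282,0,10, 0,0,-0.018,-0.0184,0.0282,0,10, 0,0,-0.018,-0.0184,0.0282,0,10, 0,0,-0.018,-0.0184,0.0282,0,10, 0,0,-0.018,-0.0184,0.0282,0,10, 0,0,-0.018,-0.0184,0.0282,0,10, 0,0,-0.018,-0.0184,0.0282,0,10, 0,0,0,0,0,0,10, 0,0,0,0,0,0,10]'
python3 - <<'E'
from h import *
np.set_printoptions(precision=4,suppress=True)
d=load("pics/t0.npy");hsv=cv2.cvtColor(d["frame"],cv2.COLOR_RGB2HSV)
m=cv2.inRange(hsv,(110,150,80),(125,255,255));m[:,:110]=0;m[:,200:]=0
ct=max(cv2.findContours(m,0,2)[0],key=cv2.contourArea)
p=cv2.approxPolyDP(cv2.convexHull(ct),4,True)[:,0];P=np.array([onz(d,*q,.004) for q in p.astype(float)]);print(p,P,P.mean(0))
d=get_image("wrist");d["fish"]=True;np.save("pics/w2.npy",d,allow_pickle=True);w=cv2.cvtColor(d["frame"],cv2.COLOR_RGB2BGR)
t=snap("top","pics/t2.png")
cv2.imwrite("pics/w2.png",np.hstack([cv2.resize(w,(440,330)),cv2.resize(cv2.imread("pics/t2.png")[160:300,80:240],(360,330))]))
E
```

```text
time_s: 5.5
position: [0.4427, 0.3363, 0.1315]
tool_rot: [[-0.047, -0.999, -0.0], [-0.999, 0.047, -0.001], [0.001, 0.0, -1.0]]
ft_force: [0.2, -0.8, -6.6]
grip_width: 0.028
[[131 219]
 [189 224]
 [182 283]
 [123 278]] [[0.5441 0.4214 0.004 ]
 [0.5282 0.2354 0.004 ]
 [0.3437 0.2491 0.004 ]
 [0.3587 0.4333 0.004 ]] [0.4437 0.3348 0.004 ]
```

View pics/w2.png

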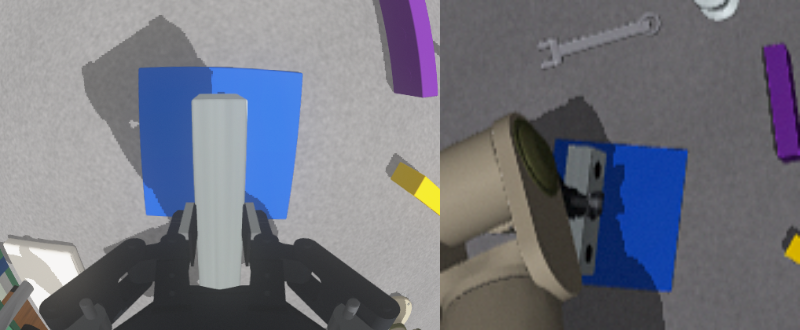

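The bar is held level over the mat. In the wrist picture its top face runs from (280,127) to (282,364). I'll check how far its centre is from the TCP before lowering it.

```bash
python3 - <<'E'
from h import *
d=load("pics/w2.npy");d["fish"]=True
for z in(.155,.16):print(onz(d,280,127,z),onz(d,282.5,364,z))
for u,v in((177,87),(384,92),(366,278),(186,274)):print(onz(d,u,v,.004))
E
```

```text
[0.51549838 0.33217134 0.155     ] [0.38215506 0.33686472 0.155     ]
[0.51586728 0.33216842 0.16      ] [0.38732578 0.33669279 0.16      ]
[0.54801856 0.42295396 0.004     ]
[0.534774   0.23682129 0.004     ]
[0.3466049  0.24849713 0.004     ]
[0.36028106 0.43823712 0.004     ]
```

```bash
python3 -m crank '[0,0,0,0.004,0,-0.025,10, 0,0,0,0,0,-0.025,10, 0,0,0,0,0,-0.02,10, 0,0,0,0,0,-0.012,10, 0,0,0,0,0,-0.007,10, 0,0,0,0,0,-0.003,10, 0,0,0,0,0,0,10,0,0,0,0,0,0,10]'
```

```text
time_s: 6.4
position: [0.4478, 0.3362, 0.0402]
tool_rot: [[-0.049, -0.999, 0.001], [-0.999, 0.049, 0.001], [-0.001, -0.001, -1.0]]
ft_force: [1.3, -0.6, -6.5]
grip_width: 0.0282
```

```bash
python3 -m crank '[0,0,0,0,0,-0.002,10, 0,0,0,0,0,-0.001,10,0,0,0,0,0,0,10]'; python3 -m crank '[0,0,0,0,0,-0.001,10, 0,0,0,0,0,-0.001,10,0,0,0,0,0,0,10]'
```

```text
time_s: 6.7
position: [0.4475, 0.3362, 0.037]
tool_rot: [[-0.049, -0.999, 0.001], [-0.999, 0.049, 0.0], [-0.0, -0.001, -1.0]]
ft_force: [-0.6, 0.9, -2.5]
grip_width: 0.0274
time_s: 7.0
position: [0.4476, 0.3365, 0.0368]
tool_rot: [[-0.049, -0.999, 0.002], [-0.999, 0.049, 0.001], [-0.001, -0.002, -1.0]]
ft_force: [-6.3, -0.8, 16.0]
grip_width: 0.0279
```

The bar now rests on the mat, with the force reading changing sign on contact. I'll release it, rise, and check.

```bash
python3 -m crank '[0,0,0,0,0,0.001,10, 0,0,0,0,0,0,40, 0,0,0,0,0,0,80, 0,0,0,0,0,0,100, 0,0,0,0,0,0,100, 0,0,0,0,0,0.01,100, 0,0,0,0,0,0.025,100, 0,0,0,0,0,0.035,100, 0,0,0,0,0,0.04,100, 0,0,0,0,0,0.04,100, 0,0,0,0,0,0.04,100, 0,0,0,0,0,0.04,100, 0,0,0,0,0,0.04,100, 0,0,0,0,0,0.03,100, 0,0,0,0,0,0,100,0,0,0,0,0,0,100]'
python3 - <<'E'
from h import *
d=get_image("wrist");d["fish"]=True;np.save("pics/w3.npy",d,allow_pickle=True);cv2.imwrite("pics/w3.png",cv2.cvtColor(d["frame"],cv2.COLOR_RGB2BGR))
E
python3 -m crank '[0,0,0,0.007,-0.034,0,50, 0,0,0,0.007,-0.034,0,0, 0,0,0,0.007,-0.034,0,0, 0,0,0,0.007,-0.034,0,0, 0,0,0,0.007,-0.034,0,0, 0,0,0,0.007,-0.034,0,0, 0,0,0,0.007,-0.034,0,0, 0,0,0,0.007,-0.034,0,0, 0,0,0,0.007,-0.034,0,0, 0,0,0,0.007,-0.034,0,0, 0,0,0,0.007,-0.034,0,0, 0,0,0,0.007,-0.034,0,0, 0,0,0,0,0,0,0, 0,0,0,0,0,0,0]'
python3 - <<'E'
from h import *
d=get_image("wrist");d["fish"]=True;np.save("pics/w4.npy",d,allow_pickle=True);w=cv2.cvtColor(d["frame"],cv2.COLOR_RGB2BGR);cv2.imwrite("pics/w4.png",w)
cv2.imwrite("pics/w34.png",np.hstack([cv2.resize(cv2.imread("pics/w3.png")[60:360,110:450],(400,353)),cv2.resize(w,(400,353),interpolation=cv2.INTER_AREA) if 0 else cv2.resize(w[100:400,110:450],(400,353))]))
E
```

```text
time_s: 8.6
position: [0.4471, 0.3359, 0.3358]
tool_rot: [[-0.049, -0.999, 0.001], [-0.999, 0.049, 0.0], [-0.0, -0.001, -1.0]]
ft_force: [0.5, 0.1, -0.8]
grip_width: 0.0853
time_s: 10.05
position: [0.531, -0.0722, 0.3342]
tool_rot: [[-0.05, -0.999, -0.002], [-0.999, 0.05, 0.001], [-0.001, 0.003, -1.0]]
ft_force: [0.3, 0.2, -0.3]
grip_width: 0.0
```

View pics/w34.png

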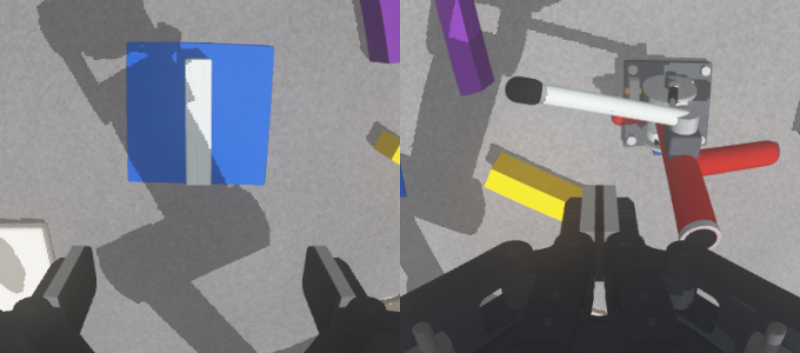

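Left: the bar stands on the mat and looks centred. Right: the frame is untouched, with the foot at crop (524,91), the leg's pivot end at (685,118), the tube top at (699,236) and the stub end at (770,152). Next I'll compute these positions.

```bash
python3 - <<'E'
from h import *
np.set_printoptions(precision=4,suppress=True)
a=load("pics/w3.npy");a["fish"]=True
f=lambda u,v:(110+.85*u,60+.85*v)
B=np.array([onz(a,*f(*p),.064) for p in((186,59),(212,59),(210,185),(186,185))]);M=np.array([onz(a,*f(*p),.004) for p in((128,41),(273,45),(265,185),(127,182))])
print("bar",B,B.mean(0),"mat",M,M.mean(0))
d=load("pics/w4.npy");d["fish"]=True;t=load("pics/t0.npy")
g=lambda u,v:(110+.85*(u-400),100+.85*v)
for n,p,q in(("foot",(524,91),(265,207)),("top",(699,236),(316.1,246)),("stub",(770,152),(351,240.5)),("pivot",(684,121),(313.5,223))): print(n,*tri(d,g(*p),t,q))
print("bolts",[onz(d,*g(*p),.012) for p in((633,64),(707,71),(630,140),(705,143))])
E
```

```text
bar [[0.5218 0.3467 0.064 ]
 [0.5204 0.3176 0.064 ]
 [0.3711 0.3262 0.064 ]
 [0.3725 0.3552 0.064 ]] [0.4464 0.3364 0.064 ] mat [[0.5495 0.4218 0.004 ]
 [0.5353 0.2365 0.004 ]
 [0.3452 0.2491 0.004 ]
 [0.359  0.4402 0.004 ]] [0.4472 0.3369 0.004 ]
foot [ 0.548  -0.0141  0.2006] 0.002643201060810743
top [ 0.4383 -0.1468  0.2527] 0.0006769718156117385
stub [ 0.4614 -0.2516  0.1478] 0.004192389583227234
pivot [ 0.5079 -0.1476  0.1738] 0.0001097244874253217
bolts [array([ 0.5344, -0.1158,  0.012 ]), array([ 0.5222, -0.2138,  0.012 ]), array([ 0.431, -0.109,  0.012]), array([ 0.4208, -0.2142,  0.012 ])]
```

```bash
python3 - <<'E'
from h import *
from scipy.spatial.transform import Rotation as R
np.set_printoptions(precision=4,suppress=True)
T=R.from_euler('ZY',[np.radians(-4),-.26]);x,y,z=T.as_matrix().T
p=np.array([.5079,-.1476,.1745]);v=np.array([.5475,-.0138,.2015])-p;print(np.linalg.norm(v),T.inv().apply(v)/np.linalg.norm(v))
v/=np.linalg.norm(v)
for th in np.arange(0,1.65,.15):
    w=R.from_rotvec(-th*x).apply(v); n=np.cross(x,w);n/=np.linalg.norm(n); n*=np.sign(n[2])
    print(round(th,2),p+.09*w,"foot",p+.143*w,"tcp",p+.092*w+.008*n+[0,0,.014])
E
```

```text
0.14212529683346312 [0.254  0.9586 0.129 ]
0.0 [ 0.533  -0.0629  0.1916] foot [ 0.5477 -0.013   0.2017] tcp [ 0.5314 -0.0619  0.2136]
0.15 [ 0.5364 -0.0623  0.179 ] foot [ 0.5531 -0.0121  0.1817] tcp [ 0.535  -0.0602  0.2008]
0.3 [ 0.5396 -0.0638  0.1665] foot [ 0.5583 -0.0144  0.1617] tcp [ 0.5384 -0.0604  0.1879]
0.45 [ 0.5426 -0.0671  0.1542] foot [ 0.5631 -0.0197  0.1423] tcp [ 0.5416 -0.0627  0.1751]
0.6 [ 0.5454 -0.0723  0.1426] foot [ 0.5675 -0.0279  0.1238] tcp [ 0.5446 -0.0669  0.1628]
0.75 [ 0.5478 -0.0792  0.1318] foot [ 0.5713 -0.0389  0.1066] tcp [ 0.5473 -0.0729  0.1511]
0.9 [ 0.5498 -0.0877  0.122 ] foot [ 0.5745 -0.0524  0.0912] tcp [ 0.5496 -0.0807  0.1404]
1.05 [ 0.5513 -0.0975  0.1136] foot [ 0.5769 -0.068   0.0778] tcp [ 0.5515 -0.09    0.131 ]
1.2 [ 0.5524 -0.1085  0.1067] foot [ 0.5786 -0.0855  0.0668] tcp [ 0.5529 -0.1006  0.123 ]
1.35 [ 0.553  -0.1205  0.1015] foot [ 0.5795 -0.1045  0.0585] tcp [ 0.5538 -0.1123  0.1165]
1.5 [ 0.553 -0.133  0.098] foot [ 0.5796 -0.1244  0.053 ] tcp [ 0.5542 -0.1249  0.1119]
```

```bash
python3 -m crank '[0,0,0,0.0015,0.011,-0.03,0, 0,0,0,0,0,-0.04,0, 0,0,0,0,0,-0.025,0, 0,0,0,0,0,-0.014,0, 0,0,0,0.0011,0,-0.0074,0, 0,0,0,0.0011,0,-0.0074,0, 0,0,0,0.0011,0,-0.0074,0, 0,0,0,0.0011,0,-0.0074,0, 0,0,0,0.0011,0,-0.0074,0, 0,0,0,0,0,0,0]'
python3 - <<'E'
from h import *
w=get_image("wrist");s=snap("scene","pics/s5.png")
w=cv2.cvtColor(w["frame"],cv2.COLOR_RGB2BGR)
cv2.imwrite("pics/c5.png",np.hstack([cv2.resize(w[100:400,110:450],(400,353)),cv2.resize(cv2.imread("pics/s5.png")[140:280,200:359],(400,353),interpolation=2)]))
E
```

```text
time_s: 11.1
position: [0.5381, -0.0609, 0.1884]
tool_rot: [[-0.049, -0.999, -0.002], [-0.999, 0.049, 0.001], [-0.0, 0.002, -1.0]]
ft_force: [0.5, -0.3, -1.2]
grip_width: 0.0
```

View pics/c5.png

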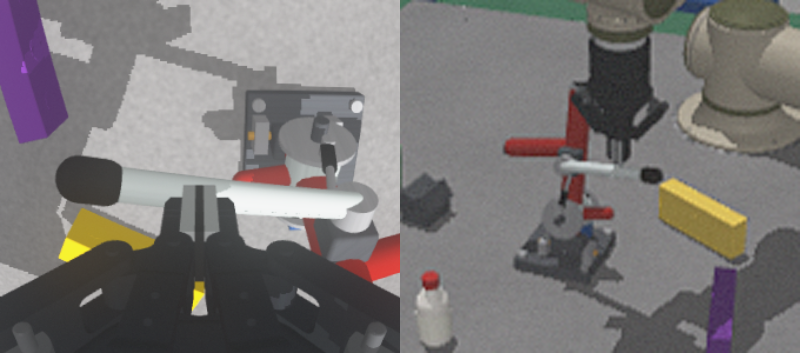

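Wrist: the leg runs from the foot (90,180) to the pivot (350,200), and the fingertips overlap it at (200,190). Scene: the foot is at crop (652,175), so it hasn't moved. I'll check where the tip and leg project.

```bash
python3 - <<'E'
from h import *
np.set_printoptions(precision=1,suppress=True)
s=load("pics/s5.npy");w=load("pics/w4.npy")
d=get_image("wrist");d["fish"]=True;np.save("pics/w5.npy",d,allow_pickle=True)
cs=lambda p:(400+(p[0]-200)*2.516,(p[1]-140)*2.52);cw=lambda p:((p[0]-110)/.85,(p[1]-100)/.85)
o=observe();P=o["position"];print(P,o["ft_force"])
for n,X in(("tip",P+[0,0,-.014]),("tcp",P),("mid",[.533,-.0629,.1916]),("foot",[.5477,-.013,.2017]),("piv",[.508,-.1476,.1745])): print(n,"scene",np.array(cs(proj(s,X))),"wrist",np.array(cw(proj(d,X))))
np.set_printoptions(precision=4,suppress=True)
# triangulate from wrist-now and scene-now
f=lambda u,v:(200+(u-400)/2.516,140+v/2.52); g=lambda u,v:(110+.85*u,100+.85*v)
for n,a,b in(("foot",(90,180),(652,175)),("pivot",(353,203),(568,166))): print(n,*tri(d,g(*a),s,f(*b)))
E
```

```text
[ 0.5 -0.1  0.2] [-1.2  0.4  0.9]
tip scene [616.9 183.5] wrist [198.5 172.3]
tcp scene [617.  174.4] wrist [198.5 184.8]
mid scene [616.9 170.8] wrist [202.9 196.7]
foot scene [650.8 176.1] wrist [ 90.9 181.9]
piv scene [562.6 162.3] wrist [352.7 210.3]
foot [ 0.5485 -0.0122  0.2033] 0.0024014584898428195
pivot [ 0.5138 -0.142   0.1751] 0.00882186733703284
```

The visible finger end matches a tip closer to the TCP than 14 mm, so it may not have touched the leg yet. I'll continue down the arc in small steps and watch the force.

```bash
python3 -m crank '[0,0,0,0.0005,0,-0.004,0, 0,0,0,0.0005,-0.0005,-0.004,0, 0,0,0,0,0,0,0]'|grep -E "pos|ft";python3 -m crank '[0,0,0,0.0007,-0.001,-0.004,0, 0,0,0,0.0007,-0.001,-0.004,0, 0,0,0,0,0,0,0]'|grep -E "pos|ft"
python3 - <<'E'
from h import *
s=snap("scene","pics/s6.png");o=load("pics/s5.npy")
D=np.abs(s["frame"].astype(int)-o["frame"]).sum(2)[190:240,255:320];ys,xs=np.where(D>90);print(len(ys),xs.min()+255 if len(xs) else 0,xs.max()+255 if len(xs) else 0,ys.min()+190 if len(xs) else 0,ys.max()+190 if len(xs) else 0)
w=get_image("wrist");w=cv2.cvtColor(w["frame"],cv2.COLOR_RGB2BGR)
cv2.imwrite("pics/c6.png",np.hstack([cv2.resize(w[100:400,110:450],(400,353)),cv2.resize(cv2.imread("pics/s6.png")[170:250,230:320],(400,353),interpolation=2)]))
E
```

```text
position: [0.5395, -0.0615, 0.1813]
ft_force: [-0.5, 0.1, 2.8]
position: [0.5409, -0.0636, 0.173]
ft_force: [0.9, 0.8, 3.4]
311 268 304 190 216
```

View pics/c6.png

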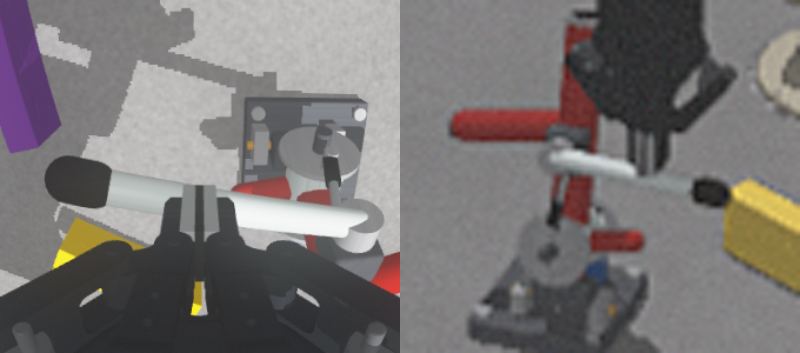

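The finger is on top of the leg and the leg is turning: the foot has dropped to crop (710,190). I'll keep pushing, staying slightly outboard to clear the pivot hub.

```bash
python3 -m crank '[0,0,0,0.0008,-0.0005,-0.006,0, 0,0,0,0.0008,-0.0005,-0.006,0, 0,0,0,0.0008,-0.0005,-0.006,0, 0,0,0,0.0008,-0.0005,-0.006,0]'|grep -E "pos|ft";python3 -m crank '[0,0,0,0.0008,-0.0008,-0.006,0, 0,0,0,0.0008,-0.0008,-0.006,0, 0,0,0,0.0008,-0.0008,-0.006,0, 0,0,0,0.0008,-0.0008,-0.006,0]'|grep -E "pos|ft"; python3 -m crank '[0,0,0,0.0008,-0.0008,-0.006,0, 0,0,0,0.0008,-0.0008,-0.006,0,0,0,0,0,0,0,0]'|grep -E "pos|ft"
python3 - <<'E'
from h import *
s=snap("scene","pics/s7.png")
w=get_image("wrist");w=cv2.cvtColor(w["frame"],cv2.COLOR_RGB2BGR)
cv2.imwrite("pics/c7.png",np.hstack([cv2.resize(w[100:400,110:450],(400,353)),cv2.resize(cv2.imread("pics/s7.png")[170:250,230:320],(400,353),interpolation=2)]))
E
```

```text
position: [0.5441, -0.0657, 0.1488]
ft_force: [1.7, 0.4, 3.3]
position: [0.5467, -0.0687, 0.1245]
ft_force: [0.4, -1.3, -0.9]
position: [0.5483, -0.0702, 0.1124]
ft_force: [0.0, -0.0, 0.9]
```

View pics/c7.png

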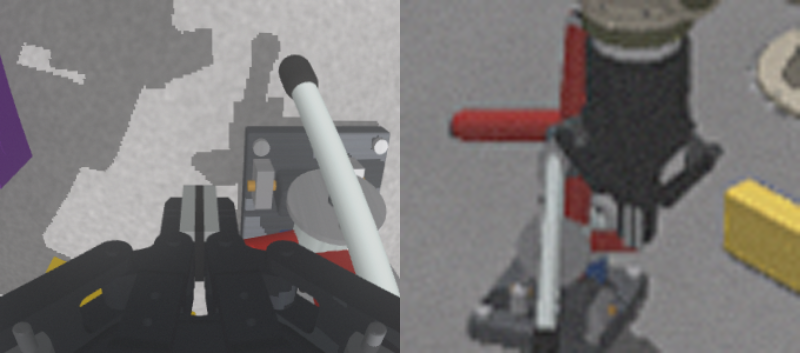

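The kickstand is fully down: the leg hangs past the hub with its foot at the bench (crop (548,340)), and the force is gone. Next I'll rise, open, tilt to the tube's lean and hover above its top.

```bash
python3 -m crank '[0,0,0,0,0.005,0.02,0, 0,0,0,0,0.005,0.03,0, 0,0,0,0,0,0.04,0, 0,0,0,0,0,0.04,0, 0,0,0,0,0,0.04,0, 0,0,0,0,0,0.04,50, 0,0,0,0,0,0.02,100, -0.0023,-0.0325,0,-0.0159,-0.0107,0,100, -0.0023,-0.0325,0,-0.0159,-0.0107,0,100, -0.0023,-0.0325,0,-0.0159,-0.0107,0,100, -0.0023,-0.0325,0,-0.0159,-0.0107,0,100, -0.0023,-0.0325,0,-0.0159,-0.0107,0,100, -0.0023,-0.0325,0,-0.0159,-0.0107,0,100, -0.0023,-0.0325,0,-0.0159,-0.0107,0,100, -0.0023,-0.0325,0,-0.0159,-0.0107,0,100, 0,0,0,0,0,0,100, 0,0,0,0,0,0,100]'
python3 - <<'E'
from h import *
np.set_printoptions(precision=4,suppress=True)
d=get_image("wrist");d["fish"]=True;np.save("pics/w8.npy",d,allow_pickle=True);w=cv2.cvtColor(d["frame"],cv2.COLOR_RGB2BGR);cv2.imwrite("pics/w8.png",w)
s=snap("scene","pics/s8.png");t=snap("top","pics/t8.png")
h=np.array([.499,-.151,.032]);a=np.array([-.2565,.018,.966])
for k in(.145,.213,.238):print(k,h+k*a,proj(d,h+k*a))
cv2.imwrite("pics/c8.png",np.hstack([cv2.resize(w,(480,360)),cv2.resize(cv2.imread("pics/s8.png")[160:260,220:309],(320,360),interpolation=2)]))
E
```

```text
time_s: 14.85
position: [0.4214, -0.146, 0.3439]
tool_rot: [[-0.051, -0.965, 0.258], [-0.999, 0.048, -0.019], [0.006, -0.258, -0.966]]
ft_force: [1.2, 0.3, 0.1]
grip_width: 0.0852
0.145 [ 0.4618 -0.1484  0.1721] [278.3082 186.1889]
0.213 [ 0.4444 -0.1472  0.2378] [278.1682 205.7208]
0.238 [ 0.438  -0.1467  0.2619] [278.1    215.3444]
```

View pics/c8.png

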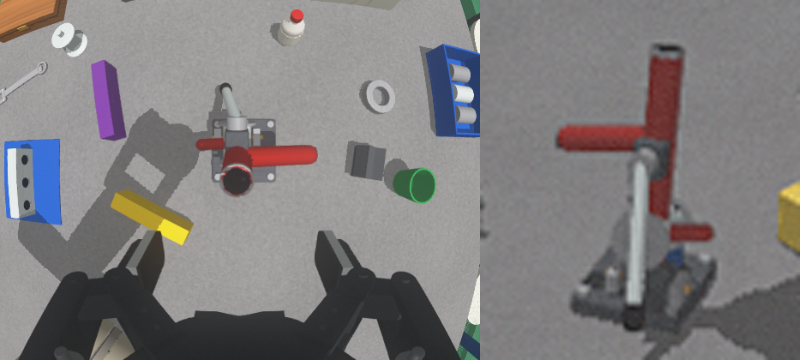

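Wrist: the tube's open end is at full-picture (276,210), midway between the jaws. Scene: the kickstand is down. I'll triangulate the top for the final correction.

```bash
python3 - <<'E'
from h import *
np.set_printoptions(precision=4,suppress=True)
d=load("pics/w8.npy");d["fish"]=True;s=load("pics/s8.npy");t=load("pics/t0.npy")
print(tri(d,(276.5,210.3),s,(272.2,173.5)),tri(d,(276.5,210.3),t,(316.1,246)),tri(s,(272.2,173.5),t,(316.1,246)))
print(onz(d,276.5,210.3,.262))
E
```

```text
(array([ 0.4414, -0.144 ,  0.2603]), np.float64(0.003422293880733792)) (array([ 0.44  , -0.1468,  0.2424]), np.float64(0.0028778094727783484)) (array([ 0.4375, -0.1452,  0.2585]), np.float64(0.0030590413402772675))
[ 0.4421 -0.1456  0.262 ]
```

```bash
python3 -m crank '[0,0,0,0.0045,0,-0.018,100, 0,0,0,0.0047,0,-0.02,100, 0,0,0,0.0047,0,-0.02,100, 0,0,0,0.0047,0,-0.02,100, 0,0,0,0.0045,0,-0.0187,100, 0,0,0,0.003,0,-0.013,100, 0,0,0,0.0015,0,-0.007,100, 0,0,0,0,0,0,100]'; python3 -m crank '[0,0,0,0,0,0,60, 0,0,0,0,0,0,45, 0,0,0,0,0,0,38, 0,0,0,0,0,0,20, 0,0,0,0,0,0,10, 0,0,0,0,0,0,10, 0,0,0,0,0,0,10]' 60
```

```text
time_s: 15.8
position: [0.4493, -0.1455, 0.226]
tool_rot: [[-0.049, -0.966, 0.256], [-0.999, 0.046, -0.017], [0.005, -0.256, -0.967]]
ft_force: [-0.7, 0.4, 0.1]
grip_width: 0.0854
time_s: 16.5
position: [0.4492, -0.1454, 0.2276]
tool_rot: [[-0.05, -0.965, 0.258], [-0.999, 0.047, -0.018], [0.005, -0.259, -0.966]]
ft_force: [-2.7, 3.7, 6.1]
grip_width: 0.0293
```

The tube is gripped (29.3 mm reading). The hinge circle has a radius of about 0.2025 m at the TCP, so I'll follow that arc and check the forces halfway.

```bash
python3 -m crank '[0.0014,0.02,0,0.0039,-0.0003,0.0009,10, 0.0014,0.02,0,0.0039,-0.0003,0.0009,10, 0.0014,0.02,0,0.0039,-0.0003,0.0009,10, 0.0014,0.02,0,0.004,-0.0003,0.0007,10, 0.0014,0.02,0,0.004,-0.0003,0.0007,10, 0.0014,0.02,0,0.004,-0.0003,0.0007,10, 0,0,0,0,0,0,10]'
```

```text
time_s: 17.2
position: [0.4737, -0.1465, 0.2325]
tool_rot: [[-0.048, -0.989, 0.141], [-0.999, 0.048, -0.008], [0.001, -0.141, -0.99]]
ft_force: [-1.1, 7.7, 8.2]
grip_width: 0.0298
```

```bash
python3 -m crank '[0.0007,0.02,0,0.004,0,0.0003,10, 0.0007,0.02,0,0.004,0,0.0003,10, 0.0007,0.02,0,0.004,0,0.0003,10, 0.0007,0.02,0,0.004,0,0.0001,10, 0.0007,0.02,0,0.004,0,0.0001,10, 0.0007,0.02,0,0.004,0,0,10, 0.0007,0.02,0,0.004,0,0,10, 0,0,0,0,0,0,10, 0,0,0,0,0,0,10]'
python3 - <<'E'
from h import *
np.set_printoptions(precision=4,suppress=True)
d=get_image("wrist");d["fish"]=True;np.save("pics/w9.npy",d,allow_pickle=True);w=cv2.cvtColor(d["frame"],cv2.COLOR_RGB2BGR)
s=snap("scene","pics/s9.png");t=snap("top","pics/t9.png")
cv2.imwrite("pics/c9.png",np.hstack([cv2.resize(w,(480,360)),cv2.resize(cv2.imread("pics/s9.png")[160:260,220:309],(320,360),interpolation=2)]))
h=np.array([.501,-.150,.032])
print("upright: top,tube@145,hinge in crop",[((p[0]-220)*3.6+480,(p[1]-160)*3.6) for p in (proj(s,h+[0,0,k]) for k in(.238,.145,0))])
E
```

```text
time_s: 18.1
position: [0.5019, -0.1479, 0.2344]
tool_rot: [[-0.049, -0.999, 0.004], [-0.999, 0.049, -0.006], [0.006, -0.004, -1.0]]
ft_force: [0.0, 0.6, 10.1]
grip_width: 0.0294
upright: top,tube@145,hinge in crop [(np.float64(638.7841854847925), np.float64(66.4921773564535)), (np.float64(640.6448379892958), np.float64(153.53747515693414)), (np.float64(643.3127776659599), np.float64(278.3493909267422))]
```

View pics/c9.png

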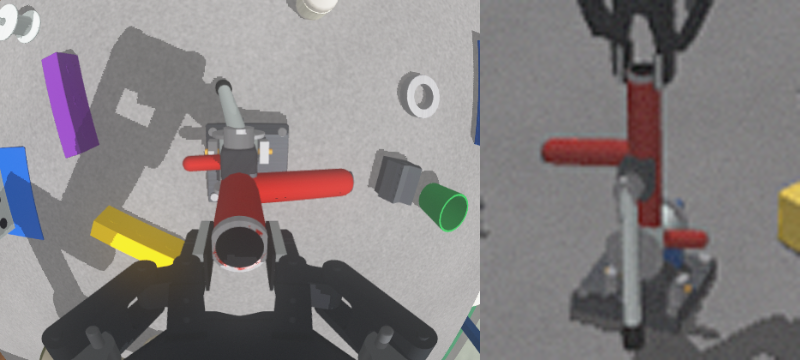

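The tube is gripped near its top and stands vertical in the scene, with its rim at crop (645,68) against (639,66) predicted for upright. The kickstand is down with its foot at the bench. I'll do one numeric check of lean and stillness, then hand in.

```bash
python3 -m crank '[0,0,0,0,0,0,10, 0,0,0,0,0,0,10, 0,0,0,0,0,0,10, 0,0,0,0,0,0,10, 0,0,0,0,0,0,10]'
python3 - <<'E'
from h import *
np.set_printoptions(precision=4,suppress=True)
s=load("pics/s9.npy");d=load("pics/w9.npy");d["fish"]=True
g=lambda u,v:(u*7/6,v*7/6);f=lambda u,v:(220+(u-480)/3.6,160+v/3.6)
print("rim at z=.27",onz(s,*f(644,68),.27),"wrist",onz(d,*g(240,245),.27),"tri",tri(d,g(240,245),s,f(644,68)))
print("stub",tri(d,g(349,182),s,f(546,150)),"kick foot",tri(d,g(223,87),s,f(631,338)))
print("speed",np.abs(observe()["qvel"]).max())
t=load("pics/t9.npy");o=load("pics/t0.npy")
for n,(u,v) in dict(hub=(202,157),wrench=(150,177),oil=(346,168),ring=(402,208),vblock=(392,250),cup=(430,265),purple=(232,203),yellow=(256,276)).items():
    print(n,round(float(np.abs(t["frame"][v-10:v+10,u-10:u+10].astype(int)-o["frame"][v-10:v+10,u-10:u+10]).mean()),1),end="; ")
E
```

```text
time_s: 18.75
position: [0.5017, -0.1478, 0.2344]
tool_rot: [[-0.049, -0.999, 0.004], [-0.999, 0.049, -0.006], [0.006, -0.004, -1.0]]
ft_force: [0.9, 0.5, 10.2]
grip_width: 0.0294
rim at z=.27 [ 0.5023 -0.1445  0.27  ] wrist [ 0.5051 -0.1485  0.27  ] tri (array([ 0.5029, -0.1465,  0.269 ]), np.float64(0.0045846700384091265))
stub (array([ 0.4975, -0.2508,  0.161 ]), np.float64(0.0032182203847710067)) kick foot (array([ 0.5887, -0.1318,  0.0257]), np.float64(0.0009565104765269867))
speed 0.05599448521530346
hub 4.4; wrench 3.3; oil 3.2; ring 3.3; vblock 2.2; cup 2.6; purple 4.4; yellow 29.8;
```

```bash
python3 - <<'E'
from h import *
for f in("pics/s0.npy","pics/s9.npy"):
    m=cv2.inRange(cv2.cvtColor(load(f)["frame"],cv2.COLOR_RGB2HSV),(20,120,60),(32,255,255));m[:,:290]=0;m[:,350:]=0;ys,xs=np.where(m);print(xs.min(),xs.max(),ys.min(),ys.max())
print(close_job())
E
```

```text
303 337 211 241
303 336 211 241
the job is handed in; nothing more can be done
None
```

I handed the job in at about 19 s of the 67 s allowed. The gripper is still holding the red tube near its top, with the frame upright. No verdict is reported, so what follows rests on my own checks.

- **Bar:** I put it on the mat on its long narrow side and let go. The wrist picture puts its centre within about 1 mm of the mat's centre.
- **Kickstand:** I pushed it down from above with about 3 N, until the push force vanished and it snapped down. Pictures then showed the leg hanging with its foot at the bench, but I did not measure its angle.
- **Frame:** Triangulating the tube's rim gives (0.503, -0.147, 0.269), which is upright to within about 0.02 rad. The arm is still, the grip reads 29 mm, and the tool presses down with about 10 N.
- **Other things on the bench:** Seven of the eight (vee block, ring, hub, oil, wrench, cup, purple block) look unchanged in the top view. The yellow block's patch did change there, probably because of the arm's shadow. In the scene view it is within one pixel of where it started.

Some checks disagreed:
- **Fingertips:** They met the kickstand leg roughly 20 mm later than the stated 14 mm lead and my position for the leg implied. I finished that push by force and pictures.
- **Position estimates:** The two fixed cameras differed by up to about 13 mm on the bar, settled with a close wrist view. The final rim rays miss each other by about 5 mm.
- **Frame heading:** My readings ranged from 0 to about -7 degrees. A side force of about 8 N appeared partway through raising the frame. I stopped the sideways shift and the force dropped to about 0.5 N.

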